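# Pack the door-hardware order

## Robot

A 6-joint arm with a two-finger parallel gripper is mounted at the origin on the work surface. World frame = base frame: x ahead of the robot, y to its left, z up, the work surface at z = 0. Lengths are in m, angles in rad, forces in N, time in s.
With the tool pointing down it reaches from about 0.375 to 0.9 m from the base axis. Payload 3.1 kg.
Tool frame: the origin (TCP) lies on the centre line of the jaws, within the pads' length; the fingertips stand ahead of it and the grasp point (between the pads) lies 3 mm ahead of it (robot.tip_reach is the z of the fingertips in the tool frame, in m); z points along the fingers, y is the line along which they close (so a half turn about z gives the same grasp; the last joint's range is limited). The gripper opens to 87 mm and grips with 3 to 60 N. Pads are 19 mm wide; open, the fingers measure 117 mm over their backs; the gripper's body (75 mm by 190 mm) begins 51 mm behind the grasp point.
Start: joints at [-1.47, 0.527, 1.433, -0, 1.181, -0.178], TCP at [0.173, -0.601, 0.245] pointing down, gripper open.
Joint ranges: [-3.08, 3.08], [-0.75, 2.2], [0.22, 2.44], [-1.43, 4.57], [0, 2.65], [-2.85, 2.85]. Speed limits (rad/s): [2.79, 2.79, 3.14, 3.14, 3.14, 3.14].

## Interface

Orientations are given as a unit quaternion [x, y, z, w].
In Python, from rig import sensors, eyes, ticket, robot gives the robot as it stands.
- The arm moves only by the tool drive_tool, never from a script. Its argument "deltas" is a list that holds one entry, the list of rows, each a list of 6 numbers: the shift along the tool's x, y, z in mm, then the turn, a rotation vector about the tool's x, y, z in rad. A call has 1 to 8 rows; each row shifts and turns the commanded pose from where the row before left it, along the tool's axes as they then stand; what a row does not reach is not made up. A row lasts 1/12 s, in which the tool goes at most 41.7 mm and 7.16 degrees, less where a joint would pass 70% of its speed; a pose out of reach is approached as far as the arm can. A call is refused whole if a number of a shift passes 41.7 or a number of a turn 0.125, either way. A call with a gripper value outside its range is refused whole. "gripper" is the opening in per cent of the stroke, from 0 (shut) to 100 (fully open), set as the call begins (left out, the last holds). The fingers move at their own pace and stop on an object; "squeeze" is the grip in N (left out, the last holds). Time passes only in rows, so rows that do not move let the fingers close. It gives the time, the measured TCP pose, the force, the opening and the grip force at its end, in the units of the state.
- sensors.get_obs(): the state, without advancing time (a new reading comes with each control period).
- eyes.camera(name): name is "scene" or "side" or "wrist"; returns a dict with "img" (400x640x3 uint8, red, green, blue), "fov_y" (degrees; the focal length in pixels is half the picture's height over the tangent of half this angle, whatever the lens; pixels are square), "cx", "cy" (the principal point, pixels), "D" ([k1, k2, p1, p2, k3] as OpenCV has them; the pictures are not rectified), "xyz" and "attitude" of the camera in the world; the wrist camera has in their place "hand_eye" (4x4, takes a point from camera to tool coordinates, whose origin is the TCP and whose axes are the flange's). Camera axes: x right, y up, looking along -z (the intrinsics and any distortion apply to the point x, -y, -z); pixel columns grow to the right and rows downward; lengths in m; the calibration is good to about 2 mm. A picture is of the moment at which its call begins: read the wrist's pose just before it. There is no depth.
- ticket.hand_in(): hands the job in; it is judged then, once.
The state is a dict: "time": time; "q": joint angles; "joint_velocities": joint speeds; "joint_torque": joint torques, N m; "position": TCP position; "tool_rot": TCP orientation; "ft_force": force on the tool from outside, world axes, zero at the start; "moment": the same for the moment, N m; "grip_width": finger opening in m; "grip_force": force on a finger pad.
Only numpy, scipy, OpenCV 4.12 (cv2) and the standard library are available. Lean on these libraries where they do the work, as an engineer would, in place of code of your own. Each camera call takes 0.05 s, during which the arm holds its last target. There are 200 camera calls.

## Task

Pack the order into the four-pocket tray: the chrome cabinet pull into the blue pocket, the yellow door stop into the green one, the steel post door stop into the white one and the brass padlock into the orange one. Set each down, without dropping it, flat on its pocket's floor, the same way up as it is now, and let go. The black pull and the red door stop belong to another order: leave them where they are.

Things in the scene. Friction and masses are not known exactly. Their poses are not given: they have to be found in the camera images.
- pull_chrome_mid (a point): Cabinet pull, bright chrome: a straight round bar 100 mm long (along its x) and 12 mm thick, on two legs at x = -38 and +38 mm that end in round feet 20 mm across; it stands on its feet and is 32 mm high. The point is its centre, 16 mm above its feet; the bar's axis is 26 mm above the feet; z is up. Pinch the bar between the legs, across its y. 70 g or so. To be packed in the blue pocket.
- stop_yellow_mid (a point): Rubber door stop, yellow: a wedge 90 mm long (along its x), 32 mm wide (along its y) with upright side faces, 29 mm high at its -x end and about 6 mm at its +x end, lying on its flat underside. The point is 12 mm above the underside, on the centre line, 37 mm from the thick end (the wedge is about 20 mm high there); z is up. Grip it across its y at this point. 70 g or so. To be packed in the green pocket.
- post_mid (a point): Steel post door stop: an upright cylinder, 34 mm in diameter and 45 mm high, with a black rubber band near the top. The point is its centre, 22.5 mm above its underside; z is up. 120 g or so. To be packed in the white pocket.
- padlock_mid (a point): Brass padlock lying flat: body 34 x 34 mm and 22 mm thick (upright), with a steel shackle that reaches out along its +x to 43 mm from the point. The point is the centre of the brass body, 11 mm above its underside; z is up. Grip the body across its y. 200 g or so. To be packed in the orange pocket.
- pull_black_mid (a point): Cabinet pull, black: a straight round bar 100 mm long (along its x) and 12 mm thick, on two legs at x = -38 and +38 mm that end in round feet 20 mm across; it stands on its feet and is 32 mm high. The point is its centre, 16 mm above its feet; the bar's axis is 26 mm above the feet; z is up. Pinch the bar between the legs, across its y. 70 g or so. A look-alike: it stays where it is.
- stop_red_mid (a point): Rubber door stop, red: a wedge 90 mm long (along its x), 32 mm wide (along its y) with upright side faces, 29 mm high at its -x end and about 6 mm at its +x end, lying on its flat underside. The point is 12 mm above the underside, on the centre line, 37 mm from the thick end (the wedge is about 20 mm high there); z is up. Grip it across its y at this point. 70 g or so. A look-alike: it stays where it is.
- pocket_blue_in (a point): The blue pocket of the packing tray: an open box, inside 119 mm (x) by 102 mm (y), walls 3 mm thick rising 17 mm above its floor. The point is the centre of its inner floor, 7 mm above the counter; z is up. Fixed; the four pockets stand side by side along their y, 110 mm apart in any order, in a fixed grey tray whose rim is 26 mm above the counter.
- pocket_green_in (a point): The green pocket of the packing tray: an open box, inside 119 mm (x) by 102 mm (y), walls 3 mm thick rising 17 mm above its floor. The point is the centre of its inner floor, 7 mm above the counter; z is up. Fixed; the four pockets stand side by side along their y, 110 mm apart in any order, in a fixed grey tray whose rim is 26 mm above the counter.
- pocket_white_in (a point): The white pocket of the packing tray: an open box, inside 119 mm (x) by 102 mm (y), walls 3 mm thick rising 17 mm above its floor. The point is the centre of its inner floor, 7 mm above the counter; z is up. Fixed; the four pockets stand side by side along their y, 110 mm apart in any order, in a fixed grey tray whose rim is 26 mm above the counter.
- pocket_orange_in (a point): The orange pocket of the packing tray: an open box, inside 119 mm (x) by 102 mm (y), walls 3 mm thick rising 17 mm above its floor. The point is the centre of its inner floor, 7 mm above the counter; z is up. Fixed; the four pockets stand side by side along their y, 110 mm apart in any order, in a fixed grey tray whose rim is 26 mm above the counter.

How it is judged:
By the outcome, as a careful person would: the job done as asked, in the order asked, and still so for the second after the job is handed in, with the robot touching nothing.
It also fails if it takes over 120 s, if anything falls off the work surface, if the arm or the gripper's body presses on something with over 40 N, if the wrist force passes 120 N, or if a joint passes its speed limit or range.

## Working session

There is one attempt and no reset: what is moved stays moved. The work goes in short steps, Python scripts to look and compute and a tool call to move; the robot and the scene stay as the last step left them, time stands still between calls to the robot, and variables do not carry over. Pictures are saved under pics/ and viewed, at most 14 in all, crops included, and the job is handed in when it is done.

Besides the shell and the picture viewer there is one more tool, called after "Request:" as a command line: name --argument value ..., lists and objects as JSON in quotes. drive_tool: Moves the arm, as the interface text tells. Its arguments: {"type":"object","properties":{"deltas":{"type":"array"},"gripper":{"type":"number"},"squeeze":{"type":"number"}},"required":["deltas"]}

```bash
mkdir -p pics; ls; cat > h.py <<'E'
import numpy as np, cv2
from scipy.spatial.transform import Rotation as R
from rig import sensors, eyes, ticket, robot
def shot(name,fn=None):
    o=sensors.get_obs(); c=eyes.camera(name)
    f=200/np.tan(np.radians(c["fov_y"])/2)
    K=np.array([[f,0,c["cx"]],[0,f,c["cy"]],[0,0,1]])
    if name=="wrist":
        T=np.eye(4);T[:3,:3]=R.from_quat(o["tool_rot"]).as_matrix();T[:3,3]=o["position"];T=T@np.array(c["hand_eye"])
    else:
        T=np.eye(4);T[:3,3]=c["xyz"];a=np.array(c["attitude"]);T[:3,:3]=a if a.shape==(3,3) else R.from_quat(a).as_matrix()
    if fn:
        cv2.imwrite("pics/"+fn+".png",c["img"][:,:,::-1]); np.savez("pics/"+fn+".npz",K=K,D=np.array(c["D"],float),T=T,img=c["img"])
    return c
def px2w(fn,uv,z):
    d=np.load("pics/"+fn+".npz");K,D,T=d["K"],d["D"],d["T"]
    n=cv2.undistortPoints(np.array(uv,float).reshape(-1,1,2),K,D).reshape(-1,2)
    r=np.c_[n[:,0],-n[:,1],-np.ones(len(n))]@T[:3,:3].T
    z=np.broadcast_to(z,len(n)); return T[:3,3]+r*((z-T[2,3])/r[:,2])[:,None]
def w2px(fn,P):
    d=np.load("pics/"+fn+".npz");T=np.linalg.inv(d["T"])
    p=np.atleast_2d(P)@T[:3,:3].T+T[:3,3]
    return cv2.projectPoints(p*[1,-1,-1],np.zeros(3),np.zeros(3),d["K"],d["D"])[0].reshape(-1,2)
E
python3 - <<'E'
from h import *
for n in ["scene","side","wrist"]:
    c=shot(n,n+"0"); print(n,{k:np.round(v,4).tolist() for k,v in c.items() if k!="img"})
o=sensors.get_obs(); print({k:np.round(v,3).tolist() for k,v in o.items()}, robot.tip_reach)
E
```

```text
pics
scene {'fov_y': 43.1833, 'cx': 322.5811, 'cy': 205.9543, 'D': [-0.0776, 0.0, 0.0, 0.0, 0.0], 'xyz': [1.2476, -0.5173, 0.9064], 'attitude': [0.3412, 0.1773, 0.41, 0.8271]}
side {'fov_y': 52.113, 'cx': 317.4161, 'cy': 202.9042, 'D': [0.0144, 0.0, 0.0, 0.0, 0.0], 'xyz': [-0.0821, 0.6335, 0.8114], 'attitude': [-0.1548, 0.3976, 0.8361, -0.3447]}
wrist {'fov_y': 58.0608, 'cx': 314.1552, 'cy': 195.8963, 'D': [0.0115, 0.0, 0.0, 0.0, 0.0], 'hand_eye': [[-0.0011, 0.9704, 0.2414, 0.0642], [1.0, 0.0012, -0.0003, 0.0004], [-0.0006, 0.2414, -0.9704, -0.1406], [0.0, 0.0, 0.0, 1.0]]}
{'time': 0.15, 'q': [-1.469, 0.528, 1.434, -0.0, 1.181, -0.179], 'joint_velocities': [0.002, -0.004, -0.005, -0.0, -0.001, 0.001], 'joint_torque': [0.0, -44.043, -17.684, 0.063, 0.055, -0.0], 'position': [0.173, -0.6, 0.244], 'tool_rot': [0.99, 0.139, 0.0, -0.001], 'ft_force': [0.544, 0.681, 0.639], 'moment': [0.012, 0.044, 0.004], 'grip_force': 0.0, 'grip_width': 0.087} 0.022
```

View pics/scene0.png

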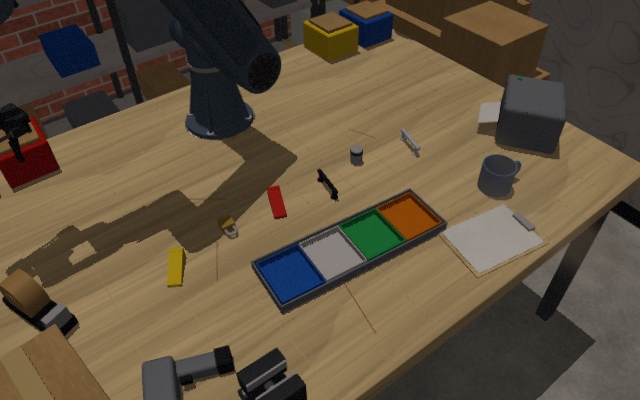

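View pics/side0.png

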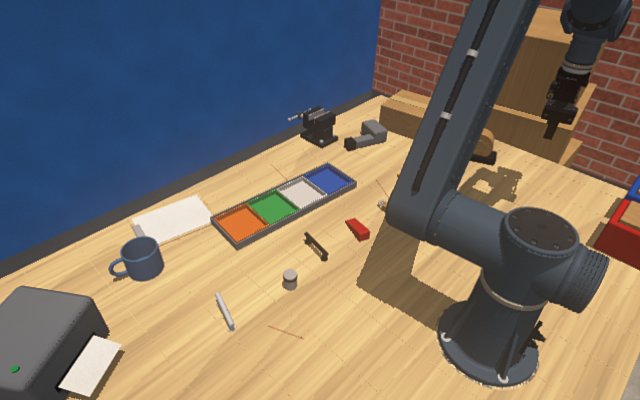

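The scene view shows the yellow stop at (176,267), padlock (229,226), red stop (277,202), black pull (327,184), post (356,155) and chrome pull (410,142). The tray pockets, left to right, are blue, white, green and orange, at (290,274) to (410,215). I'll enlarge this area.

```bash
python3 - <<'E'
from h import *
i=cv2.imread("pics/scene0.png")[115:310,155:450]
cv2.imwrite("pics/sc_crop.png",cv2.resize(i,None,fx=2.7,fy=2.7,interpolation=cv2.INTER_CUBIC))
print(np.round(px2w("scene0",[[290,274],[332,253],[372,232],[410,215]],.007),3))
print(np.round(px2w("scene0",[[176,267],[229,226],[277,202],[327,184],[356,155],[410,142]],.015),3))
E
```

```text
[[ 0.643 -0.169  0.007]
 [ 0.652 -0.058  0.007]
 [ 0.659  0.058  0.007]
 [ 0.674  0.17   0.007]]
[[ 0.476 -0.367  0.015]
 [ 0.438 -0.208  0.015]
 [ 0.44  -0.07   0.015]
 [ 0.464  0.071  0.015]
 [ 0.418  0.208  0.015]
 [ 0.467  0.368  0.015]]
```

View pics/sc_crop.png

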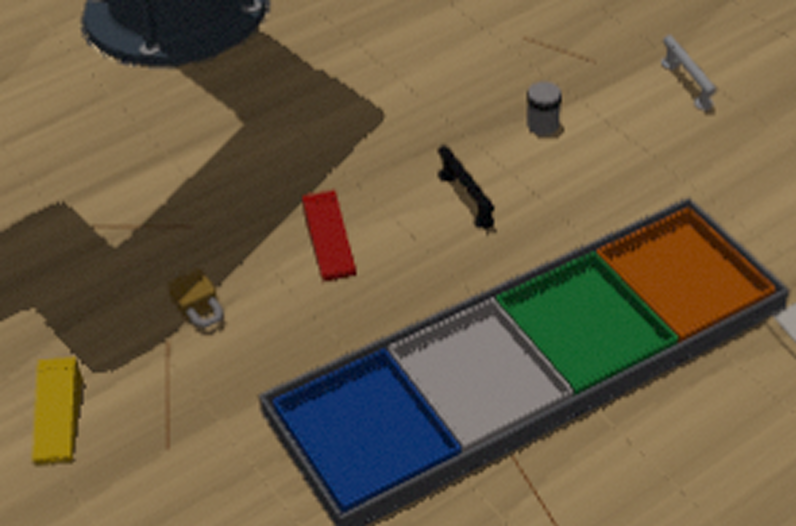

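```bash
cat >> h.py <<'E'
def plan(x,y,z,yaw=None,n=None):
    """rows (tool axes, mm / rad) from measured pose to TCP x,y,z, tool-x yaw (tool down)"""
    o=sensors.get_obs();p=np.array(o["position"]);r=R.from_quat(o["tool_rot"]);X=r.as_matrix()[:,0]
    y0=np.arctan2(X[1],X[0]); d=np.array([x,y,z])-p; yaw=y0 if yaw is None else yaw
    dy=(yaw-y0+np.pi/2)%np.pi-np.pi/2   # half turn gives same grasp
    print("at",p.round(4),"yaw",round(y0,3),"d",d.round(4),"dyaw",round(dy,3),"w",round(o["grip_width"],4),"t",o["time"])
    m=n or max(1,int(np.ceil(max(np.linalg.norm(d)/.040,abs(dy)/.12)))); L=[]
    for k in range(m):
        a=y0+dy*k/m; c,s=np.cos(a),np.sin(a); X=np.array([[c,s,0],[s,-c,0],[0,0,-1]])  # rows x,y,z tool axes
        L.append([round(float(v),1) for v in X@d*1000/m]+[0,0,round(-dy/m,4)])
    for k in range(0,m,8): print(L[k:k+8])
E
python3 - <<'E'
from h import *
f=lambda l:np.array(l,float)/2.7+[155,115]
P=px2w("scene0",f([[263,402],[688,203],[785,293],[338,520]]),.026)[:,:2];print(P.round(4))
for a,b in((0,1),(1,2),(2,3),(3,0)): v=P[b]-P[a];print(np.linalg.norm(v).round(4),np.arctan2(v[1],v[0]).round(3))
def seg(a,b,z,n):
    q=px2w("scene0",f([a,b]),z)[:,:2];v=q[1]-q[0];print(n,q.mean(0).round(4),np.linalg.norm(v).round(4),np.arctan2(v[1],v[0]).round(3))
seg((668,42),(712,85),.026,"chrome"); seg((442,150),(490,215),.026,"black")
seg((57,362),(53,458),.015,"yellow"); seg((319,195),(338,277),.015,"red")
seg((193,293),(206,318),.012,"padlock")
print(px2w("scene0",f([[545,92]]),.045), px2w("scene0",f([[205,298]]),.022))
plan(.46,-.32,.245,.28)
E
```

```text
[[ 0.5819 -0.2273]
 [ 0.6217  0.217 ]
 [ 0.7589  0.2036]
 [ 0.7158 -0.2419]]
0.446 1.482
0.1379 -0.097
0.4476 -1.667
0.1347 3.033
chrome [0.4655 0.3703] 0.0841 -0.186
black [0.469  0.0688] 0.1043 -0.193
yellow [ 0.4733 -0.3669] 0.1037 -0.475
red [ 0.4393 -0.0704] 0.1131 -0.422
padlock [ 0.4417 -0.2104] 0.0345 -0.17
[[0.42759017 0.20180327 0.045     ]] [[ 0.44587215 -0.2054458   0.022     ]]
at [ 0.1726 -0.6002  0.2438] yaw 0.28 d [0.2874 0.2802 0.0012] dyaw 0.0 w 0.0869 t 0.15
[[32.1, -17.3, -0.1, 0, 0, np.float64(-0.0)], [32.1, -17.3, -0.1, 0, 0, np.float64(-0.0)], [32.1, -17.3, -0.1, 0, 0, np.float64(-0.0)], [32.1, -17.3, -0.1, 0, 0, np.float64(-0.0)], [32.1, -17.3, -0.1, 0, 0, np.float64(-0.0)], [32.1, -17.3, -0.1, 0, 0, np.float64(-0.0)], [32.1, -17.3, -0.1, 0, 0, np.float64(-0.0)], [32.1, -17.3, -0.1, 0, 0, np.float64(-0.0)]]
[[32.1, -17.3, -0.1, 0, 0, np.float64(-0.0)], [32.1, -17.3, -0.1, 0, 0, np.float64(-0.0)], [32.1, -17.3, -0.1, 0, 0, np.float64(-0.0)]]
```

Request:
drive_tool --deltas '[[[32, -17, 0, 0, 0, 0], [32, -17, 0, 0, 0, 0], [32, -17, 0, 0, 0, 0], [32, -17, 0, 0, 0, 0], [32, -17, 0, 0, 0, 0], [32, -17, 0, 0, 0, 0], [32, -17, 0, 0, 0, 0], [32, -17, 0, 0, 0, 0]]]'

```text
time: 0.82
position: [0.382, -0.3977, 0.2444]
tool_rot: [0.99, 0.139, -0.0, -0.0]
ft_force: [0.6, -0.3, 0.5]
grip_width: 0.087
grip_force: 0.0
```

Request:
drive_tool --deltas '[[[32, -17, 0, 0, 0, 0], [32, -17, 0, 0, 0, 0], [32, -17, 0, 0, 0, 0], [0, 0, 0, 0, 0, 0]]]'

```text
time: 1.15
position: [0.4629, -0.3187, 0.2444]
tool_rot: [0.99, 0.142, 0.001, -0.001]
ft_force: [0.3, -0.8, 0.1]
grip_width: 0.0868
grip_force: 0.0
```

```bash
sed -i 's/round(-dy\/m,4)/round(float(-dy\/m),4)/' h.py; python3 - <<'E'
from h import *
shot("wrist","w1"); plan(.47,.36,.245,-.19)
E
```

```text
at [ 0.4611 -0.3209  0.2443] yaw 0.285 d [0.0089 0.6809 0.0007] dyaw -0.475 w 0.0874 t 1.2
[[11.1, -36.2, -0.0, 0, 0, 0.0264], [10.2, -36.4, -0.0, 0, 0, 0.0264], [9.2, -36.7, -0.0, 0, 0, 0.0264], [8.2, -36.9, -0.0, 0, 0, 0.0264], [7.2, -37.1, -0.0, 0, 0, 0.0264], [6.3, -37.3, -0.0, 0, 0, 0.0264], [5.3, -37.5, -0.0, 0, 0, 0.0264], [4.3, -37.6, -0.0, 0, 0, 0.0264]]
[[3.3, -37.7, -0.0, 0, 0, 0.0264], [2.3, -37.8, -0.0, 0, 0, 0.0264], [1.3, -37.8, -0.0, 0, 0, 0.0264], [0.3, -37.8, -0.0, 0, 0, 0.0264], [-0.7, -37.8, -0.0, 0, 0, 0.0264], [-1.7, -37.8, -0.0, 0, 0, 0.0264], [-2.7, -37.7, -0.0, 0, 0, 0.0264], [-3.7, -37.6, -0.0, 0, 0, 0.0264]]
[[-4.7, -37.5, -0.0, 0, 0, 0.0264], [-5.7, -37.4, -0.0, 0, 0, 0.0264]]
```

Request:
drive_tool --deltas '[[[11, -36, 0, 0, 0, 0.0264], [10, -36.5, 0, 0, 0, 0.0264], [9, -36.5, 0, 0, 0, 0.0264], [8, -37, 0, 0, 0, 0.0264], [7, -37, 0, 0, 0, 0.0264], [6.5, -37.5, 0, 0, 0, 0.0264], [5.5, -37.5, 0, 0, 0, 0.0264], [4.5, -37.5, 0, 0, 0, 0.0264]]]'

```text
time: 1.87
position: [0.4642, -0.0209, 0.2446]
tool_rot: [0.999, 0.033, -0.0, 0.0]
ft_force: [0.8, 0.7, -0.5]
grip_width: 0.0868
grip_force: 0.0
```

Request:
drive_tool --deltas '[[[3.5, -37.5, 0, 0, 0, 0.0264], [2.5, -38, 0, 0, 0, 0.0264], [1.5, -38, 0, 0, 0, 0.0264], [0.5, -38, 0, 0, 0, 0.0264], [-0.5, -38, 0, 0, 0, 0.0264], [-1.5, -38, 0, 0, 0, 0.0264], [-2.5, -37.5, 0, 0, 0, 0.0264], [-3.5, -37.5, 0, 0, 0, 0.0264]]]'

```text
time: 2.53
position: [0.4721, 0.2822, 0.2444]
tool_rot: [0.997, -0.072, 0.0, 0.0]
ft_force: [1.2, -1.0, -0.6]
grip_width: 0.0869
grip_force: 0.0
```

Request:
drive_tool --deltas '[[[-4.5, -37.5, 0, 0, 0, 0.0264], [-5.5, -37.5, 0, 0, 0, 0.0264], [0, 0, 0, 0, 0, 0], [0, 0, 0, 0, 0, 0]]]'

```text
time: 2.87
position: [0.4738, 0.3579, 0.244]
tool_rot: [0.995, -0.096, -0.0, 0.0]
ft_force: [-1.1, 0.1, -0.8]
grip_width: 0.0871
grip_force: 0.0
```

```bash
python3 - <<'E'
from h import *
shot("wrist","w2"); plan(.4655,.3703,.1,-.19)
i=np.hstack([cv2.imread("pics/w1.png"),cv2.imread("pics/w2.png")])
cv2.imwrite("pics/w2x.png",cv2.resize(cv2.imread("pics/w2.png"),(800,500),interpolation=cv2.INTER_CUBIC))
E
```

```text
at [0.4736 0.3565 0.244 ] yaw -0.194 d [-0.0081  0.0138 -0.144 ] dyaw 0.004 w 0.087 t 2.9167
[[-2.7, -3.0, 36.0, 0, 0, -0.0011], [-2.6, -3.0, 36.0, 0, 0, -0.0011], [-2.6, -3.0, 36.0, 0, 0, -0.0011], [-2.6, -3.0, 36.0, 0, 0, -0.0011]]
```

View pics/w2x.png

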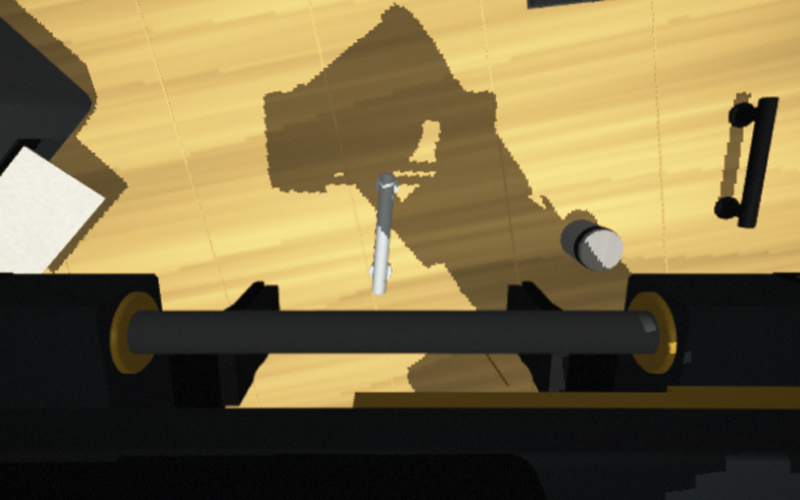

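View pics/w1.png

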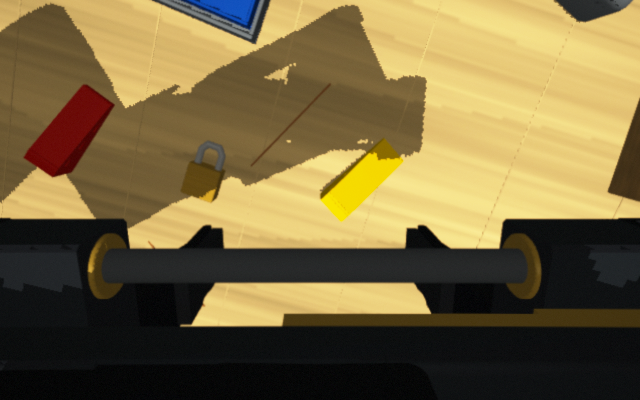

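```bash
python3 - <<'E'
from h import *
def seg(n,a,b,z):
    q=px2w("w2",np.array([a,b])/1.25,z)[:,:2];v=q[1]-q[0];print(n,q.mean(0).round(4),np.linalg.norm(v).round(4),np.arctan2(v[1],v[0]).round(3))
seg("chrome",(379,293),(387,175),.027); seg("black",(747,226),(768,98),.027)
print(px2w("w2",[[601/1.25,249/1.25]],.045))
i=cv2.imread("pics/w1.png")[125:235,170:415]
i=cv2.convertScaleAbs(i,alpha=1.3)
cv2.imwrite("pics/w1c.png",cv2.resize(i,None,fx=3.2,fy=3.2,interpolation=cv2.INTER_CUBIC))
E
```

```text
chrome [0.4586 0.3677] 0.0986 -0.265
black [0.4584 0.0705] 0.0981 -0.161
[[0.41956032 0.20221037 0.045     ]]
```

View pics/w1c.png

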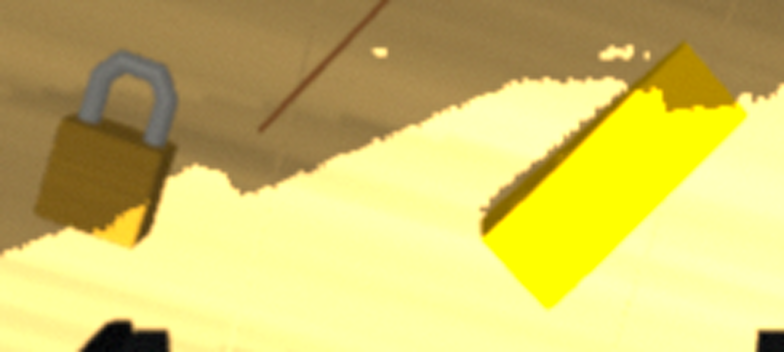

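The wrist view shows the chrome bar from (310,140) to (303,234), which measures 98.6 mm. In the first view, the yellow stop's thick end is at lower left, and the padlock shackle points up and right. Next I'll grasp the chrome pull.

```bash
python3 - <<'E'
from h import *
plan(.4586,.3677,.030,-.265,7)
E
```

```text
at [0.4736 0.3565 0.244 ] yaw -0.194 d [-0.015   0.0112 -0.214 ] dyaw -0.071 w 0.087 t 2.9167
[[-2.4, -1.2, 30.6, 0, 0, 0.0101], [-2.4, -1.1, 30.6, 0, 0, 0.0101], [-2.4, -1.1, 30.6, 0, 0, 0.0101], [-2.4, -1.1, 30.6, 0, 0, 0.0101], [-2.5, -1.1, 30.6, 0, 0, 0.0101], [-2.5, -1.0, 30.6, 0, 0, 0.0101], [-2.5, -1.0, 30.6, 0, 0, 0.0101]]
```

Request:
drive_tool --deltas '[[[-3.5, -1.6, 32, 0, 0, 0.014], [-3.5, -1.6, 32, 0, 0, 0.014], [-3.5, -1.6, 32, 0, 0, 0.014], [-3.5, -1.6, 32, 0, 0, 0.014], [-3.5, -1.6, 22, 0, 0, 0.014], [0, 0, 0, 0, 0, 0], [0, 0, 0, 0, 0, 0]]]'

```text
time: 3.5
position: [0.4581, 0.3667, 0.0938]
tool_rot: [0.991, -0.133, -0.001, 0.001]
ft_force: [0.6, -0.3, -0.8]
grip_width: 0.0874
grip_force: 0.0
```

```bash
python3 - <<'E'
from h import *
shot("wrist","w3"); plan(.4586,.3677,.029,-.265,3)
print(w2px("w3",[[.4586+s*.05*np.cos(.265),.3677-s*.05*np.sin(.265),.027] for s in(-1,1)]))
E
```

```text
at [0.4594 0.3676 0.0952] yaw -0.267 d [-0.0008  0.0001 -0.0662] dyaw 0.002 w 0.0869 t 3.55
[[-0.3, 0.1, 22.1, 0, 0, -0.0006], [-0.3, 0.1, 22.1, 0, 0, -0.0006], [-0.3, 0.1, 22.1, 0, 0, -0.0006]]
[[310.87227134 291.765893  ]
 [309.97775608 132.16694101]]
```

View pics/w3.png

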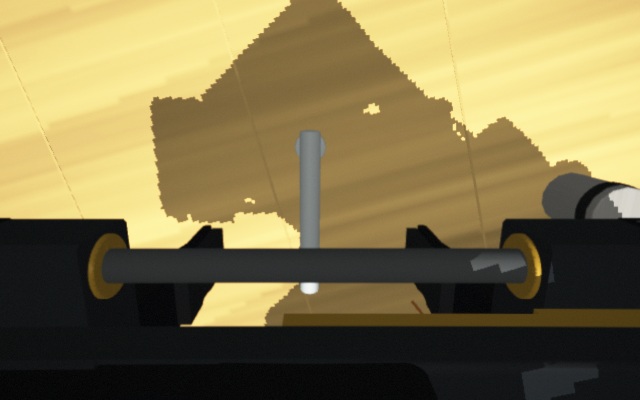

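The bar's ends, at (311,131) and (310,293), match the prediction. I'll descend, grip and lift.

Request:
drive_tool --deltas '[[[0, 0, 24, 0, 0, 0], [0, 0, 24, 0, 0, 0], [0, 0, 18, 0, 0, 0], [0, 0, 0, 0, 0, 0], [0, 0, 0, 0, 0, 0]]]'

```text
time: 3.97
position: [0.4595, 0.3687, 0.0298]
tool_rot: [0.991, -0.133, 0.001, -0.0]
ft_force: [0.6, -0.3, -0.3]
grip_width: 0.0871
grip_force: 0.0
```

Request:
drive_tool --deltas '[[[0, 0, 0, 0, 0, 0], [0, 0, 0, 0, 0, 0], [0, 0, 0, 0, 0, 0], [0, 0, 0, 0, 0, 0], [0, 0, 0, 0, 0, 0], [0, 0, 0, 0, 0, 0], [0, 0, 0, 0, 0, 0], [0, 0, 0, 0, 0, 0]]]' --gripper 0 --squeeze 25

```text
time: 4.63
position: [0.4583, 0.3689, 0.0285]
tool_rot: [0.991, -0.132, -0.0, 0.0]
ft_force: [-0.8, -0.5, 0.7]
grip_width: 0.0417
grip_force: 0.0
```

```bash
python3 - <<'E'
from h import *
plan(.4586,.3677,.029,-.265,1)
E
```

```text
at [0.4583 0.3689 0.0285] yaw -0.265 d [ 0.0003 -0.0012  0.0005] dyaw 0.0 w 0.0417 t 4.6333
[[0.6, 1.1, -0.5, 0, 0, -0.0003]]
```

Request:
drive_tool --deltas '[[[0, 0, 0, 0, 0, 0], [0, 0, 0, 0, 0, 0], [0, 0, 0, 0, 0, 0], [0, 0, 0, 0, 0, 0], [0, 0, 0, 0, 0, 0], [0, 0, 0, 0, 0, 0], [0, 0, 0, 0, 0, 0], [0, 0, 0, 0, 0, 0]]]'

```text
time: 5.3
position: [0.4583, 0.3688, 0.0285]
tool_rot: [0.991, -0.132, -0.0, 0.0]
ft_force: [-0.2, -0.0, -1.0]
grip_width: 0.011
grip_force: 24.9
```

Request:
drive_tool --deltas '[[[0, 0, -10, 0, 0, 0], [0, 0, -30, 0, 0, 0], [0, 0, -40, 0, 0, 0], [0, 0, -40, 0, 0, 0], [0, 0, 0, 0, 0, 0]]]'

```text
time: 5.72
position: [0.4628, 0.3714, 0.1568]
tool_rot: [0.991, -0.132, 0.006, -0.005]
ft_force: [1.3, 0.4, -0.1]
grip_width: 0.011
grip_force: 24.9
```

```bash
python3 - <<'E'
from h import *
plan(.654,-.176,.15,-.093,16)
E
```

```text
at [0.4628 0.3714 0.1568] yaw -0.265 d [ 0.1912 -0.5474 -0.0068] dyaw 0.172 w 0.011 t 5.7167
[[20.5, 29.9, 0.4, 0, 0, -0.0108], [20.2, 30.1, 0.4, 0, 0, -0.0108], [19.9, 30.3, 0.4, 0, 0, -0.0108], [19.5, 30.5, 0.4, 0, 0, -0.0108], [19.2, 30.7, 0.4, 0, 0, -0.0108], [18.9, 30.9, 0.4, 0, 0, -0.0108], [18.5, 31.1, 0.4, 0, 0, -0.0108], [18.2, 31.3, 0.4, 0, 0, -0.0108]]
[[17.9, 31.5, 0.4, 0, 0, -0.0108], [17.5, 31.7, 0.4, 0, 0, -0.0108], [17.2, 31.9, 0.4, 0, 0, -0.0108], [16.8, 32.1, 0.4, 0, 0, -0.0108], [16.5, 32.3, 0.4, 0, 0, -0.0108], [16.1, 32.5, 0.4, 0, 0, -0.0108], [15.8, 32.6, 0.4, 0, 0, -0.0108], [15.4, 32.8, 0.4, 0, 0, -0.0108]]
```

Request:
drive_tool --deltas '[[[20.5, 30, 0, 0, 0, -0.0108], [20, 30, 0, 0, 0, -0.0108], [20, 30.5, 0, 0, 0, -0.0108], [19.5, 30.5, 0, 0, 0, -0.0108], [19, 30.5, 0, 0, 0, -0.0108], [19, 31, 0, 0, 0, -0.0108], [18.5, 31, 0, 0, 0, -0.0108], [18, 31.5, 0, 0, 0, -0.0108]]]'

```text
time: 6.38
position: [0.5537, 0.0935, 0.1489]
tool_rot: [0.996, -0.089, 0.0, -0.0]
ft_force: [1.1, 0.6, -0.8]
grip_width: 0.0112
grip_force: 24.9
```

```bash
python3 - <<'E'
from h import *
shot("wrist","w4")
E
```

Request:
drive_tool --deltas '[[[18, 31.5, 0, 0, 0, -0.0108], [17.5, 31.5, 0, 0, 0, -0.0108], [17, 32, 0, 0, 0, -0.0108], [17, 32, 0, 0, 0, -0.0108], [16.5, 32, 0, 0, 0, -0.0108], [16, 32.5, 0, 0, 0, -0.0108], [16, 32.5, 0, 0, 0, -0.0108], [15.5, 33, 0, 0, 0, -0.0108]]]'

```text
time: 7.1
position: [0.6497, -0.1794, 0.1487]
tool_rot: [0.999, -0.046, -0.0, -0.0]
ft_force: [0.6, 0.6, 0.1]
grip_width: 0.011
grip_force: 24.9
```

Request:
drive_tool --deltas '[[[0, 0, 0, 0, 0, 0], [0, 0, 0, 0, 0, 0]]]'

```text
time: 7.27
position: [0.6499, -0.1804, 0.1485]
tool_rot: [0.999, -0.048, 0.0, 0.0]
ft_force: [-0.6, 0.9, -1.2]
grip_width: 0.011
grip_force: 24.9
```

```bash
python3 - <<'E'
from h import *
shot("wrist","w5"); plan(.654,-.176,.15,-.093,1)
c=np.array([.6696,-.012]);a=-.093;ux=np.array([np.cos(a),np.sin(a)]);uy=np.array([-ux[1],ux[0]])
b=c-.165*uy
print(w2px("w5",[np.r_[b+sx*.0595*ux+sy*.051*uy,.024] for sx,sy in((-1,-1),(-1,1),(1,1),(1,-1))]).round(1))
E
```

```text
at [ 0.6491 -0.1784  0.1482] yaw -0.094 d [0.0049 0.0024 0.0018] dyaw 0.001 w 0.0109 t 7.3167
[[4.7, -2.8, -1.8, 0, 0, -0.0014]]
[[371.9 261.9]
 [243.4 262.5]
 [234.8 108.1]
 [377.7 107.5]]
```

View pics/w5.png

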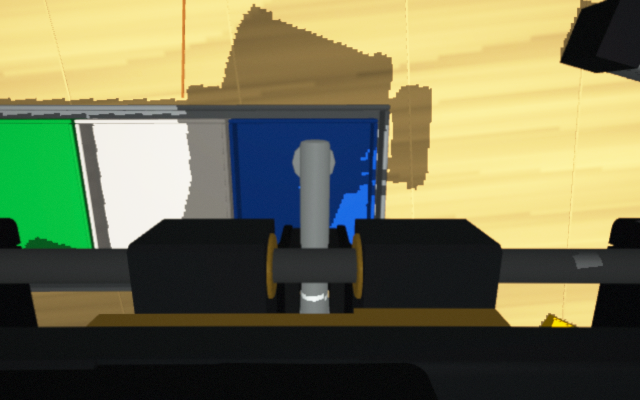

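```bash
python3 - <<'E'
from h import *
c=np.array([.6696,-.012]);a=-.093;ux=np.array([np.cos(a),np.sin(a)]);uy=np.array([-ux[1],ux[0]])
for n,p,z in (("in rim L",(231,120),.024),("in rim R",(376,120),.024),("in floor",(376,120),.007),("outer",(389,105),.026),("white/green div",(76,121),.024)):
    q=px2w("w5",[p],z)[0,:2]; print(n,q.round(4),"tray xy",((q-c)@ux).round(4),((q-c)@uy).round(4))
i=cv2.imread("pics/w5.png")[90:225,170:420]; cv2.imwrite("pics/w5c.png",cv2.resize(i,None,fx=3.2,fy=3.2,interpolation=cv2.INTER_CUBIC))
E
```

```text
in rim L [ 0.7103 -0.1271] tray xy 0.0512 -0.1108
in rim R [ 0.7002 -0.2309] tray xy 0.0508 -0.2151
in floor [ 0.6993 -0.2337] tray xy 0.0501 -0.218
outer [ 0.7097 -0.2403] tray xy 0.0612 -0.2236
white/green div [ 0.7201 -0.0167] tray xy 0.0507 0.0
```

View pics/w5c.png

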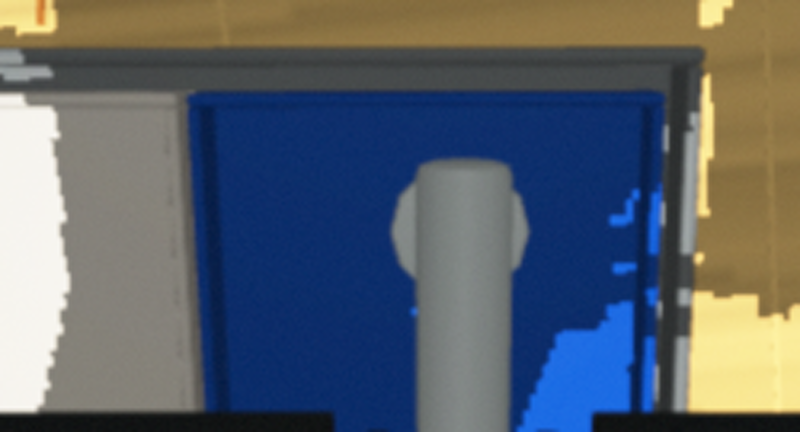

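View pics/w4.png

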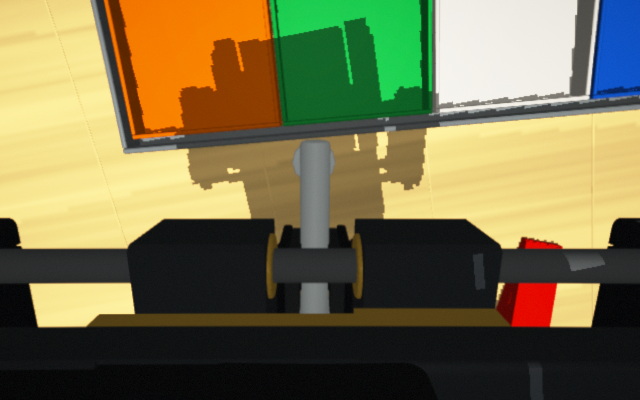

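```bash
python3 - <<'E'
from h import *
c=np.array([.6696,-.012]);a=-.093;ux=np.array([np.cos(a),np.sin(a)]);uy=np.array([-ux[1],ux[0]])
for f,n,p,z in (("w5","in L",(234,123),.024),("w5","in R",(371.5,123),.024),("w5","outer",(389,105),.026),("w5","outer farleft",(230,105),.026),
  ("w4","outer corner",(126,152),.026),("w4","outer near blue",(639,107),.026),("w4","or in corner",(136,136),.024),("w4","or/gr rim",(281,126),.024),("w4","gr/wh",(434,111),.024),("w4","wh/bl",(592,97),.024)):
    q=px2w(f,[p],z)[0,:2]; print(f,n,q.round(4),"tray xy",((q-c)@ux).round(4),((q-c)@uy).round(4))
E
```

```text
w5 in L [ 0.708  -0.1289] tray xy 0.0491 -0.1128
w5 in R [ 0.6984 -0.2276] tray xy 0.0487 -0.212
w5 outer [ 0.7097 -0.2403] tray xy 0.0612 -0.2236
w5 outer farleft [ 0.7206 -0.1284] tray xy 0.0616 -0.1112
w4 outer corner [0.6095 0.2217] tray xy -0.0815 0.2271
w4 outer near blue [ 0.5752 -0.1438] tray xy -0.0818 -0.14
w4 or in corner [0.6194 0.2122] tray xy -0.0708 0.2185
w4 or/gr rim [0.6077 0.1071] tray xy -0.0727 0.1129
w4 gr/wh [ 0.5984 -0.0028] tray xy -0.0717 0.0026
w4 wh/bl [ 0.5879 -0.1131] tray xy -0.072 -0.1082
```

Blue pocket walls, seen in w5 and cross-checked in w4, put the tray centre at about (0.659, -0.0085) with yaw -0.093. The pocket width comes out at 120 mm, matching the spec.

```bash
python3 - <<'E'
from h import *
plan(.6436,-.1728,.036,-.093,5)
E
```

```text
at [ 0.6491 -0.1784  0.1482] yaw -0.094 d [-0.0055  0.0056 -0.1122] dyaw 0.001 w 0.0109 t 7.3167
[[-1.2, -1.0, 22.4, 0, 0, -0.0003], [-1.2, -1.0, 22.4, 0, 0, -0.0003], [-1.2, -1.0, 22.4, 0, 0, -0.0003], [-1.2, -1.0, 22.4, 0, 0, -0.0003], [-1.2, -1.0, 22.4, 0, 0, -0.0003]]
```

Request:
drive_tool --deltas '[[[-3, -2.5, 20, 0, 0, 0], [-3, -2.5, 25, 0, 0, 0], [0, 0, 25, 0, 0, 0], [0, 0, 20, 0, 0, 0], [0, 0, 12, 0, 0, 0], [0, 0, 6, 0, 0, 0], [0, 0, 0, 0, 0, 0], [0, 0, 0, 0, 0, 0]]]'

```text
time: 7.98
position: [0.6446, -0.1721, 0.0412]
tool_rot: [0.999, -0.046, 0.0, 0.0]
ft_force: [-0.0, -0.8, 0.2]
grip_width: 0.0113
grip_force: 24.9
```

Request:
drive_tool --deltas '[[[0, 0, 2, 0, 0, 0], [0, 0, 1.5, 0, 0, 0], [0, 0, 0, 0, 0, 0], [0, 0, 0, 0, 0, 0]]]'

```text
time: 8.32
position: [0.6444, -0.1728, 0.0377]
tool_rot: [0.999, -0.046, 0.0, 0.0]
ft_force: [0.1, -0.6, -0.8]
grip_width: 0.0113
grip_force: 24.9
```

Request:
drive_tool --deltas '[[[0, 0, 1, 0, 0, 0], [0, 0, 0, 0, 0, 0], [0, 0, 0, 0, 0, 0]]]'

```text
time: 8.57
position: [0.6441, -0.1726, 0.0361]
tool_rot: [0.999, -0.046, 0.0, -0.0]
ft_force: [-0.3, -0.2, -0.8]
grip_width: 0.011
grip_force: 24.9
```

Request:
drive_tool --deltas '[[[0, 0, 0.7, 0, 0, 0], [0, 0, 0, 0, 0, 0], [0, 0, 0, 0, 0, 0]]]'

```text
time: 8.82
position: [0.6442, -0.1726, 0.0355]
tool_rot: [0.999, -0.046, 0.0, 0.0]
ft_force: [-0.4, 0.6, 0.5]
grip_width: 0.011
grip_force: 25.0
```

Request:
drive_tool --deltas '[[[0, 0, 0.6, 0, 0, 0], [0, 0, 0, 0, 0, 0], [0, 0, 0, 0, 0, 0]]]'

```text
time: 9.07
position: [0.6443, -0.1725, 0.0354]
tool_rot: [0.999, -0.046, 0.0, 0.0]
ft_force: [-0.9, 2.2, 5.5]
grip_width: 0.0115
grip_force: 25.0
```

Request:
drive_tool --deltas '[[[0, 0, 0, 0, 0, 0], [0, 0, 0, 0, 0, 0], [0, 0, 0, 0, 0, 0], [0, 0, 0, 0, 0, 0], [0, 0, 0, 0, 0, 0], [0, 0, 0, 0, 0, 0]]]' --gripper 35

```text
time: 9.57
position: [0.6441, -0.1726, 0.0344]
tool_rot: [0.999, -0.046, -0.0, -0.0]
ft_force: [0.0, 0.2, -0.7]
grip_width: 0.0299
grip_force: 0.0
```

Request:
drive_tool --deltas '[[[0, 0, -10, 0, 0, 0], [0, 0, -30, 0, 0, 0], [0, 0, -40, 0, 0, 0], [0, 0, -40, 0, 0, 0], [0, 0, -40, 0, 0, 0], [0, 0, 0, 0, 0, 0]]]'

```text
time: 10.07
position: [0.6493, -0.1747, 0.2053]
tool_rot: [0.999, -0.046, 0.009, 0.003]
ft_force: [1.8, -1.2, 0.9]
grip_width: 0.0305
grip_force: 0.0
```

```bash
python3 - <<'E'
from h import *
shot("wrist","w6")
f=lambda l:np.array(l,float)/3.2+[170,125]
A=px2w("w1",f([(484,236),(549,308)]),.029)[:,:2];B=px2w("w1",f([(685,42),(746,113)]),.006)[:,:2]
print(A,B,np.linalg.norm(A[1]-A[0]),np.linalg.norm(B[1]-B[0]))
v=B.mean(0)-A.mean(0);print("len",np.linalg.norm(v),"yaw",np.arctan2(v[1],v[0]));u=v/np.linalg.norm(v)
g=A.mean(0)+.037*u;print("grip",g)
Q=px2w("w1",f([(118,128),(105,230),(38,210),(67,116),(174,148),(132,246)]),.022)[:,:2];print("padlock pts",Q.round(4))
plan(g[0],g[1],.15,np.arctan2(v[1],v[0]))
E
```

```text
[[ 0.4391983  -0.33323558]
 [ 0.42207132 -0.360277  ]] [[ 0.51452662 -0.37947061]
 [ 0.498187   -0.40634453]] 0.03200893126511519 0.031451399558494304
len 0.08867785756652652 yaw -0.5473632504504354
grip [ 0.4622291  -0.36601248]
padlock pts [[ 0.4388 -0.2123]
 [ 0.4049 -0.2153]
 [ 0.4053 -0.1932]
 [ 0.438  -0.196 ]
 [ 0.4375 -0.2308]
 [ 0.4021 -0.2249]]
at [ 0.6476 -0.174   0.2017] yaw -0.092 d [-0.1854 -0.192  -0.0517] dyaw -0.455 w 0.0304 t 10.1167
[[-23.8, 29.8, 7.4, 0, 0, 0.065], [-21.9, 31.2, 7.4, 0, 0, 0.065], [-19.8, 32.6, 7.4, 0, 0, 0.065], [-17.6, 33.8, 7.4, 0, 0, 0.065], [-15.4, 34.9, 7.4, 0, 0, 0.065], [-13.1, 35.8, 7.4, 0, 0, 0.065], [-10.7, 36.6, 7.4, 0, 0, 0.065]]
```

View pics/w6.png

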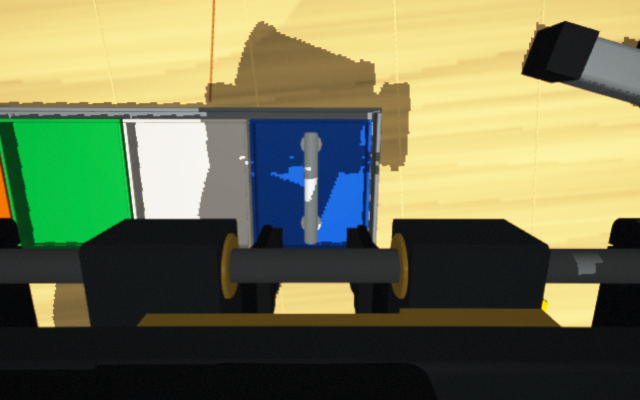

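The chrome pull stands centred in the blue pocket, (311,132) to (311,243). Next is the yellow stop.

Request:
drive_tool --deltas '[[[-24, 30, 7, 0, 0, 0.065], [-22, 31, 7, 0, 0, 0.065], [-20, 32.5, 7, 0, 0, 0.065], [-17.5, 34, 7, 0, 0, 0.065], [-15.5, 35, 7, 0, 0, 0.065], [-13, 36, 7, 0, 0, 0.065], [-10.5, 36.5, 7, 0, 0, 0.065], [0, 0, 0, 0, 0, 0]]]' --gripper 65

```text
time: 10.78
position: [0.4531, -0.3687, 0.1437]
tool_rot: [0.962, -0.274, -0.002, -0.0]
ft_force: [0.3, 0.1, -0.2]
grip_width: 0.0559
grip_force: 0.0
```

Request:
drive_tool --deltas '[[[0, 0, 0, 0, 0, 0], [0, 0, 0, 0, 0, 0]]]'

```text
time: 10.95
position: [0.458, -0.3644, 0.1452]
tool_rot: [0.963, -0.271, -0.001, -0.001]
ft_force: [0.3, -0.1, -0.4]
grip_width: 0.0565
grip_force: 0.0
```

```bash
python3 - <<'E'
from h import *
shot("wrist","w7"); plan(.4622,-.366,.025,-.547,5)
i=cv2.imread("pics/w7.png"); u=np.array([np.cos(-.547),np.sin(-.547)]);v=np.array([-u[1],u[0]]);g=np.array([.4622,-.366])
P=[np.r_[g+a*u+b*v,z] for a,b,z in((-.037,.016,.029),(-.037,-.016,.029),(.053,-.016,.006),(.053,.016,.006))]
cv2.polylines(i,[w2px("w7",P).round().astype(int)],True,(255,0,0)); cv2.imwrite("pics/w7o.png",i)
E
```

```text
at [ 0.4587 -0.364   0.1454] yaw -0.547 d [ 0.0035 -0.002  -0.1204] dyaw -0.0 w 0.0566 t 11.0
[[0.8, -0.0, 24.1, 0, 0, 0.0001], [0.8, -0.0, 24.1, 0, 0, 0.0001], [0.8, -0.0, 24.1, 0, 0, 0.0001], [0.8, -0.0, 24.1, 0, 0, 0.0001], [0.8, -0.0, 24.1, 0, 0, 0.0001]]
```

View pics/w7o.png

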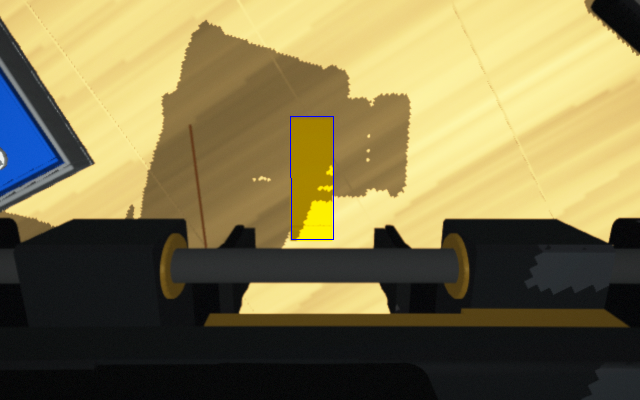

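The outline fits the yellow stop exactly, (291,117) to (333,240). I'll descend and grip.

Request:
drive_tool --deltas '[[[3.5, 0, 35, 0, 0, 0], [0.5, 0, 35, 0, 0, 0], [0, 0, 30, 0, 0, 0], [0, 0, 15, 0, 0, 0], [0, 0, 4, 0, 0, 0], [0, 0, 0, 0, 0, 0], [0, 0, 0, 0, 0, 0]]]'

```text
time: 11.58
position: [0.4631, -0.3666, 0.0275]
tool_rot: [0.963, -0.269, 0.001, 0.0]
ft_force: [0.3, 0.2, -0.9]
grip_width: 0.0565
grip_force: 0.0
```

```bash
python3 - <<'E'
from h import *
plan(.4622,-.366,.025,-.547,1)
E
```

```text
at [ 0.4631 -0.3666  0.0275] yaw -0.546 d [-0.0009  0.0006 -0.0025] dyaw -0.001 w 0.0565 t 11.5833
[[-1.1, -0.1, 2.5, 0, 0, 0.0013]]
```

Request:
drive_tool --deltas '[[[0, 0, 1.5, 0, 0, 0], [0, 0, 0, 0, 0, 0], [0, 0, 0, 0, 0, 0], [0, 0, 0, 0, 0, 0], [0, 0, 0, 0, 0, 0], [0, 0, 0, 0, 0, 0], [0, 0, 0, 0, 0, 0], [0, 0, 0, 0, 0, 0]]]' --gripper 0 --squeeze 30

```text
time: 12.25
position: [0.4621, -0.3673, 0.0259]
tool_rot: [0.963, -0.27, 0.0, 0.0]
ft_force: [-0.0, 1.5, 6.0]
grip_width: 0.0318
grip_force: 30.0
```

Request:
drive_tool --deltas '[[[0, 0, -6, 0, 0, 0], [0, 0, -20, 0, 0, 0], [0, 0, -35, 0, 0, 0], [0, 0, -35, 0, 0, 0], [0, 0, -20, 0, 0, 0], [0, 0, 0, 0, 0, 0]]]'

```text
time: 12.75
position: [0.4639, -0.3693, 0.1462]
tool_rot: [0.963, -0.27, 0.004, 0.003]
ft_force: [0.2, -0.5, -0.6]
grip_width: 0.0317
grip_force: 30.0
```

```bash
python3 - <<'E'
from h import *
u=np.array([np.cos(-.093),np.sin(-.093)])
t=np.array([.664,.0463])-.008*u; print(t); plan(t[0],t[1],.135,-.093,16)
E
```

```text
[0.65603457 0.04704293]
at [ 0.4639 -0.3693  0.1462] yaw -0.547 d [ 0.1921  0.4164 -0.0112] dyaw 0.454 w 0.0317 t 12.75
[[-3.3, -28.5, 0.7, 0, 0, -0.0284], [-2.5, -28.6, 0.7, 0, 0, -0.0284], [-1.7, -28.6, 0.7, 0, 0, -0.0284], [-0.9, -28.6, 0.7, 0, 0, -0.0284], [-0.0, -28.7, 0.7, 0, 0, -0.0284], [0.8, -28.7, 0.7, 0, 0, -0.0284], [1.6, -28.6, 0.7, 0, 0, -0.0284], [2.4, -28.6, 0.7, 0, 0, -0.0284]]
[[3.2, -28.5, 0.7, 0, 0, -0.0284], [4.0, -28.4, 0.7, 0, 0, -0.0284], [4.8, -28.3, 0.7, 0, 0, -0.0284], [5.6, -28.1, 0.7, 0, 0, -0.0284], [6.4, -27.9, 0.7, 0, 0, -0.0284], [7.2, -27.7, 0.7, 0, 0, -0.0284], [8.0, -27.5, 0.7, 0, 0, -0.0284], [8.8, -27.3, 0.7, 0, 0, -0.0284]]
```

Request:
drive_tool --deltas '[[[-3.5, -28.5, 0.7, 0, 0, -0.0284], [-2.5, -28.5, 0.7, 0, 0, -0.0284], [-1.5, -28.5, 0.7, 0, 0, -0.0284], [-1, -28.5, 0.7, 0, 0, -0.0284], [0, -28.5, 0.7, 0, 0, -0.0284], [1, -28.5, 0.7, 0, 0, -0.0284], [1.5, -28.5, 0.7, 0, 0, -0.0284], [2.5, -28.5, 0.7, 0, 0, -0.0284]]]'

```text
time: 13.42
position: [0.5573, -0.1579, 0.1345]
tool_rot: [0.987, -0.159, -0.001, -0.0]
ft_force: [-0.5, -0.3, -0.3]
grip_width: 0.0319
grip_force: 30.0
```

Request:
drive_tool --deltas '[[[3, -28.5, 0.7, 0, 0, -0.0284], [4, -28.5, 0.7, 0, 0, -0.0284], [5, -28.5, 0.7, 0, 0, -0.0284], [5.5, -28, 0.7, 0, 0, -0.0284], [6.5, -28, 0.7, 0, 0, -0.0284], [7, -27.5, 0.7, 0, 0, -0.0284], [8, -27.5, 0.7, 0, 0, -0.0284], [9, -27.5, 0.7, 0, 0, -0.0284]]]'

```text
time: 14.08
position: [0.6533, 0.0503, 0.1286]
tool_rot: [0.999, -0.046, -0.001, 0.0]
ft_force: [0.6, -0.5, -0.4]
grip_width: 0.0318
grip_force: 30.0
```

Request:
drive_tool --deltas '[[[0, 0, 0, 0, 0, 0], [0, 0, 0, 0, 0, 0], [0, 0, 0, 0, 0, 0]]]'

```text
time: 14.33
position: [0.6528, 0.0488, 0.1289]
tool_rot: [0.999, -0.046, -0.001, 0.0]
ft_force: [-0.1, 0.5, 0.0]
grip_width: 0.0316
grip_force: 30.0
```

```bash
python3 - <<'E'
from h import *
plan(.656,.047,.034,-.093,5)
E
```

```text
at [0.6528 0.0488 0.1289] yaw -0.093 d [ 0.0032 -0.0018 -0.0949] dyaw -0.0 w 0.0316 t 14.3333
[[0.7, 0.3, 19.0, 0, 0, 0.0], [0.7, 0.3, 19.0, 0, 0, 0.0], [0.7, 0.3, 19.0, 0, 0, 0.0], [0.7, 0.3, 19.0, 0, 0, 0.0], [0.7, 0.3, 19.0, 0, 0, 0.0]]
```

Request:
drive_tool --deltas '[[[3.5, 1.5, 20, 0, 0, 0], [0, 0, 25, 0, 0, 0], [0, 0, 22, 0, 0, 0], [0, 0, 15, 0, 0, 0], [0, 0, 8, 0, 0, 0], [0, 0, 0, 0, 0, 0], [0, 0, 0, 0, 0, 0]]]'

```text
time: 14.92
position: [0.657, 0.0462, 0.04]
tool_rot: [0.999, -0.047, -0.0, 0.0]
ft_force: [-0.4, -0.0, 0.5]
grip_width: 0.0317
grip_force: 30.0
```

Request:
drive_tool --deltas '[[[0, 0, 1, 0, 0, 0], [0, 0, 0, 0, 0, 0], [0, 0, 0, 0, 0, 0]]]'

```text
time: 15.17
position: [0.6579, 0.047, 0.0403]
tool_rot: [0.999, -0.047, 0.001, 0.0]
ft_force: [-0.4, 0.6, -0.3]
grip_width: 0.0318
grip_force: 30.0
```

Request:
drive_tool --deltas '[[[0, 0, 2, 0, 0, 0], [0, 0, 2, 0, 0, 0], [0, 0, 1, 0, 0, 0], [0, 0, 0, 0, 0, 0], [0, 0, 0, 0, 0, 0]]]'

```text
time: 15.58
position: [0.6571, 0.0472, 0.0339]
tool_rot: [0.999, -0.047, -0.0, -0.0]
ft_force: [-0.8, 0.2, -0.1]
grip_width: 0.0317
grip_force: 30.0
```

Request:
drive_tool --deltas '[[[0, 0, 0.8, 0, 0, 0], [0, 0, 0, 0, 0, 0], [0, 0, 0, 0, 0, 0]]]'

```text
time: 15.83
position: [0.6572, 0.0472, 0.0332]
tool_rot: [0.999, -0.047, -0.0, 0.0]
ft_force: [0.1, 0.7, -0.4]
grip_width: 0.0315
grip_force: 30.0
```

Request:
drive_tool --deltas '[[[0, 0, 0.7, 0, 0, 0], [0, 0, 0, 0, 0, 0], [0, 0, 0, 0, 0, 0]]]'

```text
time: 16.08
position: [0.6573, 0.0472, 0.033]
tool_rot: [0.999, -0.047, 0.0, 0.0]
ft_force: [-1.9, 0.3, 3.5]
grip_width: 0.0316
grip_force: 30.0
```

Request:
drive_tool --deltas '[[[0, 0, 0.5, 0, 0, 0], [0, 0, 0, 0, 0, 0], [0, 0, 0, 0, 0, 0]]]'

```text
time: 16.33
position: [0.6573, 0.0472, 0.033]
tool_rot: [0.999, -0.047, 0.0, 0.0]
ft_force: [-0.9, -0.1, 6.2]
grip_width: 0.0319
grip_force: 30.0
```

Request:
drive_tool --deltas '[[[0, 0, 0, 0, 0, 0], [0, 0, 0, 0, 0, 0], [0, 0, 0, 0, 0, 0], [0, 0, 0, 0, 0, 0], [0, 0, 0, 0, 0, 0]]]' --gripper 55

```text
time: 16.75
position: [0.6571, 0.0472, 0.0317]
tool_rot: [0.999, -0.047, -0.0, -0.0]
ft_force: [0.1, -0.9, 0.2]
grip_width: 0.047
grip_force: 0.0
```

Request:
drive_tool --deltas '[[[0, 0, -10, 0, 0, 0], [0, 0, -30, 0, 0, 0], [0, 0, -40, 0, 0, 0], [0, 0, -35, 0, 0, 0], [0, 0, 0, 0, 0, 0]]]'

```text
time: 17.17
position: [0.6625, 0.0469, 0.1558]
tool_rot: [0.999, -0.046, 0.008, 0.0]
ft_force: [1.3, -1.2, 0.8]
grip_width: 0.0479
grip_force: 0.0
```

```bash
python3 - <<'E'
from h import *
shot("wrist","w8"); plan(.42,.2022,.14,-.093,8)
E
```

```text
at [0.6607 0.0469 0.1528] yaw -0.093 d [-0.2407  0.1553 -0.0128] dyaw 0.0 w 0.048 t 17.2167
[[-31.8, -16.5, 1.6, 0, 0, -0.0], [-31.8, -16.5, 1.6, 0, 0, -0.0], [-31.8, -16.5, 1.6, 0, 0, -0.0], [-31.8, -16.5, 1.6, 0, 0, -0.0], [-31.8, -16.5, 1.6, 0, 0, -0.0], [-31.8, -16.5, 1.6, 0, 0, -0.0], [-31.8, -16.5, 1.6, 0, 0, -0.0], [-31.8, -16.5, 1.6, 0, 0, -0.0]]
```

Request:
drive_tool --deltas '[[[-31, -16.5, 0, 0, 0, 0], [-31, -16.5, 0, 0, 0, 0], [-31, -16.5, 0, 0, 0, 0], [-31.5, -16.5, 0, 0, 0, 0], [-32, -16.5, 0, 0, 0, 0], [-32, -16.5, 0, 0, 0, 0], [-32, -16.5, 0, 0, 0, 0], [-31, -16, 0, 0, 0, 0]]]' --gripper 80

```text
time: 17.88
position: [0.4166, 0.202, 0.1466]
tool_rot: [0.999, -0.047, -0.001, 0.0]
ft_force: [0.4, 0.3, -0.6]
grip_width: 0.0698
grip_force: 0.0
```

Request:
drive_tool --deltas '[[[0, 0, 0, 0, 0, 0], [0, 0, 0, 0, 0, 0], [0, 0, 0, 0, 0, 0]]]'

```text
time: 18.13
position: [0.4198, 0.2016, 0.1471]
tool_rot: [0.999, -0.046, 0.001, -0.0]
ft_force: [0.7, 0.3, -0.3]
grip_width: 0.0695
grip_force: 0.0
```

```bash
python3 - <<'E'
from h import *
shot("wrist","w9"); plan(.42,.2022,.0265,-.093,6)
shot("wrist","w9"); i=cv2.imread("pics/w9.png")
t=np.linspace(0,2*np.pi,40)
for z in(.0,.045): cv2.polylines(i,[w2px("w9",np.c_[.42+.017*np.cos(t),.2022+.017*np.sin(t),0*t+z]).round().astype(int)],True,(0,0,255))
k=cv2.imread("pics/w8.png")[60:260]
i=np.vstack([cv2.resize(i,(600,375))[:250],cv2.resize(k,(600,188))]); cv2.imwrite("pics/w9o.png",i)
E
```

```text
at [0.4205 0.2013 0.1471] yaw -0.094 d [-0.0005  0.0009 -0.1206] dyaw 0.001 w 0.0696 t 18.1833
[[-0.1, -0.1, 20.1, 0, 0, -0.0001], [-0.1, -0.1, 20.1, 0, 0, -0.0001], [-0.1, -0.1, 20.1, 0, 0, -0.0001], [-0.1, -0.1, 20.1, 0, 0, -0.0001], [-0.1, -0.1, 20.1, 0, 0, -0.0001], [-0.1, -0.1, 20.1, 0, 0, -0.0001]]
```

View pics/w9o.png

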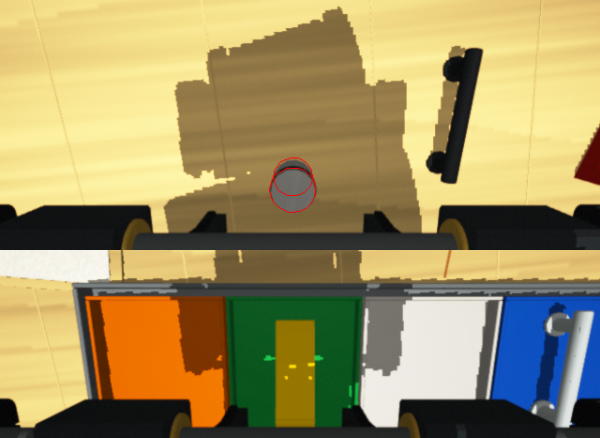

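The post fits its predicted outline at (293,185), and the yellow stop lies straight in the green pocket. I'll grip the post.

Request:
drive_tool --deltas '[[[0, 0, 30, 0, 0, 0], [0, 0, 30, 0, 0, 0], [0, 0, 30, 0, 0, 0], [0, 0, 20, 0, 0, 0], [0, 0, 8, 0, 0, 0], [0, 0, 0, 0, 0, 0], [0, 0, 0, 0, 0, 0]]]'

```text
time: 18.82
position: [0.4199, 0.2011, 0.029]
tool_rot: [0.999, -0.047, 0.0, -0.0]
ft_force: [-0.4, 0.5, 0.3]
grip_width: 0.0694
grip_force: 0.0
```

Request:
drive_tool --deltas '[[[0, 0, 0, 0, 0, 0], [0, 0, 0, 0, 0, 0], [0, 0, 0, 0, 0, 0], [0, 0, 0, 0, 0, 0], [0, 0, 0, 0, 0, 0], [0, 0, 0, 0, 0, 0], [0, 0, 0, 0, 0, 0], [0, 0, 0, 0, 0, 0]]]' --gripper 0 --squeeze 30

```text
time: 19.48
position: [0.4192, 0.2016, 0.0293]
tool_rot: [0.999, -0.047, 0.0, -0.0]
ft_force: [-0.8, -0.7, 3.8]
grip_width: 0.0333
grip_force: 30.0
```

Request:
drive_tool --deltas '[[[0, 0, 0, 0, 0, 0], [0, 0, -8, 0, 0, 0], [0, 0, -25, 0, 0, 0], [0, 0, -35, 0, 0, 0], [0, 0, -35, 0, 0, 0], [0, 0, -15, 0, 0, 0], [0, 0, 0, 0, 0, 0]]]'

```text
time: 20.07
position: [0.421, 0.202, 0.1506]
tool_rot: [0.999, -0.046, 0.004, -0.001]
ft_force: [-0.0, 0.9, -0.2]
grip_width: 0.0333
grip_force: 30.0
```

```bash
python3 - <<'E'
from h import *
plan(.6538,-.0633,.14,-.093,12)
E
```

```text
at [0.421  0.202  0.1506] yaw -0.093 d [ 0.2328 -0.2653 -0.0106] dyaw -0.0 w 0.0333 t 20.0667
[[21.4, 20.2, 0.9, 0, 0, 0.0], [21.4, 20.2, 0.9, 0, 0, 0.0], [21.4, 20.2, 0.9, 0, 0, 0.0], [21.4, 20.2, 0.9, 0, 0, 0.0], [21.4, 20.2, 0.9, 0, 0, 0.0], [21.4, 20.2, 0.9, 0, 0, 0.0], [21.4, 20.2, 0.9, 0, 0, 0.0], [21.4, 20.2, 0.9, 0, 0, 0.0]]
[[21.4, 20.2, 0.9, 0, 0, 0.0], [21.4, 20.2, 0.9, 0, 0, 0.0], [21.4, 20.2, 0.9, 0, 0, 0.0], [21.4, 20.2, 0.9, 0, 0, 0.0]]
```

Request:
drive_tool --deltas '[[[21.5, 20, 0, 0, 0, 0], [21.5, 20, 0, 0, 0, 0], [21.5, 20, 0, 0, 0, 0], [21.5, 20, 0, 0, 0, 0], [21.5, 20, 0, 0, 0, 0], [21.5, 20, 0, 0, 0, 0], [21.5, 20, 0, 0, 0, 0], [21.5, 20, 0, 0, 0, 0]]]'

```text
time: 20.73
position: [0.575, 0.025, 0.1455]
tool_rot: [0.999, -0.047, -0.002, -0.0]
ft_force: [-0.2, 0.8, -1.2]
grip_width: 0.0335
grip_force: 30.0
```

Request:
drive_tool --deltas '[[[21.5, 20, 0, 0, 0, 0], [21.5, 20.5, 0, 0, 0, 0], [21.5, 20.5, 0, 0, 0, 0], [21.5, 20.5, 0, 0, 0, 0], [0, 0, 0, 0, 0, 0], [0, 0, 0, 0, 0, 0], [0, 0, 0, 0, 0, 0]]]'

```text
time: 21.32
position: [0.6517, -0.0625, 0.1453]
tool_rot: [0.999, -0.047, -0.002, -0.001]
ft_force: [-0.4, 0.8, -0.6]
grip_width: 0.0332
grip_force: 30.0
```

```bash
python3 - <<'E'
from h import *
plan(.6538,-.0633,.040,-.093,5)
E
```

```text
at [ 0.6517 -0.0625  0.1453] yaw -0.094 d [ 0.0021 -0.0008 -0.1053] dyaw 0.001 w 0.0332 t 21.3167
[[0.4, 0.1, 21.1, 0, 0, -0.0001], [0.4, 0.1, 21.1, 0, 0, -0.0001], [0.4, 0.1, 21.1, 0, 0, -0.0001], [0.4, 0.1, 21.1, 0, 0, -0.0001], [0.4, 0.1, 21.1, 0, 0, -0.0001]]
```

Request:
drive_tool --deltas '[[[2, 0.5, 25, 0, 0, 0], [0, 0, 30, 0, 0, 0], [0, 0, 25, 0, 0, 0], [0, 0, 15, 0, 0, 0], [0, 0, 9, 0, 0, 0], [0, 0, 0, 0, 0, 0], [0, 0, 0, 0, 0, 0], [0, 0, 0, 0, 0, 0]]]'

```text
time: 21.98
position: [0.6561, -0.0634, 0.0443]
tool_rot: [0.999, -0.046, 0.001, 0.0]
ft_force: [1.1, 0.2, -0.6]
grip_width: 0.0334
grip_force: 30.0
```

Request:
drive_tool --deltas '[[[0, 0, 1, 0, 0, 0], [0, 0, 0, 0, 0, 0], [0, 0, 0, 0, 0, 0]]]'

```text
time: 22.23
position: [0.6559, -0.0638, 0.0431]
tool_rot: [0.999, -0.047, 0.001, 0.0]
ft_force: [-0.2, -0.2, -1.1]
grip_width: 0.0331
grip_force: 30.0
```

Request:
drive_tool --deltas '[[[0, 0, 3, 0, 0, 0], [0, 0, 1.5, 0, 0, 0], [0, 0, 1, 0, 0, 0], [0, 0, 0, 0, 0, 0], [0, 0, 0, 0, 0, 0]]]'

```text
time: 22.65
position: [0.6553, -0.0637, 0.0365]
tool_rot: [0.999, -0.047, -0.0, -0.0]
ft_force: [-1.1, -0.6, -0.7]
grip_width: 0.0331
grip_force: 30.0
```

Request:
drive_tool --deltas '[[[0, 0, 0.8, 0, 0, 0], [0, 0, 0, 0, 0, 0], [0, 0, 0, 0, 0, 0]]]'

```text
time: 22.9
position: [0.6553, -0.0637, 0.0364]
tool_rot: [0.999, -0.047, -0.0, 0.0]
ft_force: [-2.3, 1.2, 4.9]
grip_width: 0.0333
grip_force: 30.1
```

Request:
drive_tool --deltas '[[[0, 0, 0.7, 0, 0, 0], [0, 0, 0, 0, 0, 0], [0, 0, 0, 0, 0, 0]]]'

```text
time: 23.15
position: [0.6553, -0.0637, 0.0364]
tool_rot: [0.999, -0.047, -0.0, 0.0]
ft_force: [-3.0, 0.9, 8.1]
grip_width: 0.0334
grip_force: 30.1
```

Request:
drive_tool --deltas '[[[0, 0, 0, 0, 0, 0], [0, 0, 0, 0, 0, 0], [0, 0, 0, 0, 0, 0], [0, 0, 0, 0, 0, 0], [0, 0, 0, 0, 0, 0]]]' --gripper 58

```text
time: 23.57
position: [0.6554, -0.0636, 0.0346]
tool_rot: [0.999, -0.047, -0.0, -0.0]
ft_force: [0.5, 0.1, -0.2]
grip_width: 0.0495
grip_force: 0.0
```

Request:
drive_tool --deltas '[[[0, 0, -8, 0, 0, 0], [0, 0, -25, 0, 0, 0], [0, 0, -40, 0, 0, 0], [0, 0, -40, 0, 0, 0], [0, 0, 0, 0, 0, 0]]]'

```text
time: 23.98
position: [0.6609, -0.0649, 0.1572]
tool_rot: [0.999, -0.046, 0.008, 0.002]
ft_force: [0.6, 0.3, 1.4]
grip_width: 0.0503
grip_force: 0.0
```

```bash
python3 - <<'E'
from h import *
shot("wrist","w10"); plan(.421,-.211,.14,-.08,8)
E
```

```text
at [ 0.6592 -0.0646  0.154 ] yaw -0.093 d [-0.2382 -0.1464 -0.014 ] dyaw 0.013 w 0.0502 t 24.0333
[[-27.9, 21.0, 1.7, 0, 0, -0.0016], [-28.0, 20.9, 1.7, 0, 0, -0.0016], [-28.0, 20.9, 1.7, 0, 0, -0.0016], [-28.0, 20.9, 1.7, 0, 0, -0.0016], [-28.1, 20.8, 1.7, 0, 0, -0.0016], [-28.1, 20.8, 1.7, 0, 0, -0.0016], [-28.1, 20.7, 1.7, 0, 0, -0.0016], [-28.2, 20.7, 1.7, 0, 0, -0.0016]]
```

Request:
drive_tool --deltas '[[[-28, 21, 0, 0, 0, -0.0016], [-28, 21, 0, 0, 0, -0.0016], [-28, 21, 0, 0, 0, -0.0016], [-28, 21, 0, 0, 0, -0.0016], [-28, 21, 0, 0, 0, -0.0016], [-28, 21, 0, 0, 0, -0.0016], [-27, 20.5, 0, 0, 0, -0.0016], [-27, 20.5, 0, 0, 0, -0.0016]]]' --gripper 80

```text
time: 24.7
position: [0.4176, -0.2106, 0.1475]
tool_rot: [0.999, -0.04, -0.001, -0.0]
ft_force: [-0.4, -0.9, -0.3]
grip_width: 0.0694
grip_force: 0.0
```

Request:
drive_tool --deltas '[[[0, 0, 0, 0, 0, 0], [0, 0, 0, 0, 0, 0], [0, 0, 0, 0, 0, 0]]]'

```text
time: 24.95
position: [0.4198, -0.2106, 0.1478]
tool_rot: [0.999, -0.041, 0.0, -0.0]
ft_force: [-0.7, -0.3, 1.1]
grip_width: 0.0694
grip_force: 0.0
```

```bash
python3 - <<'E'
from h import *
shot("wrist","w11"); plan(.421,-.211,.025,-.08,6)
i=cv2.imread("pics/w11.png"); u=np.array([np.cos(-.08),np.sin(-.08)]);v=np.array([-u[1],u[0]]);g=np.array([.421,-.211])
P=w2px("w11",[np.r_[g+a*u+b*v,.022] for a,b in((-.017,.017),(-.017,-.017),(.017,-.017),(.017,.017))]); print(P.round(1))
x0,y0=(P.mean(0)-[100,90]).round().astype(int)
i=cv2.convertScaleAbs(i,alpha=1.3)[y0:y0+140,x0:x0+200]; s=3
i=cv2.resize(i,None,fx=s,fy=s,interpolation=cv2.INTER_CUBIC)
for p in (P-[x0,y0])*s: cv2.circle(i,tuple(p.round().astype(int).tolist()),3,(255,0,0),-1)
k=cv2.resize(cv2.imread("pics/w10.png")[60:260],(600,170))
cv2.imwrite("pics/w11o.png",np.vstack([i,k])); print(x0,y0)
E
```

```text
at [ 0.4203 -0.2104  0.1479] yaw -0.08 d [ 0.0007 -0.0006 -0.1229] dyaw 0.0 w 0.0695 t 25.0
[[0.1, 0.1, 20.5, 0, 0, -0.0], [0.1, 0.1, 20.5, 0, 0, -0.0], [0.1, 0.1, 20.5, 0, 0, -0.0], [0.1, 0.1, 20.5, 0, 0, -0.0], [0.1, 0.1, 20.5, 0, 0, -0.0], [0.1, 0.1, 20.5, 0, 0, -0.0]]
[[291.5 213.6]
 [335.5 213.5]
 [336.1 170. ]
 [290.7 170.1]]
213 102
```

View pics/w11o.png

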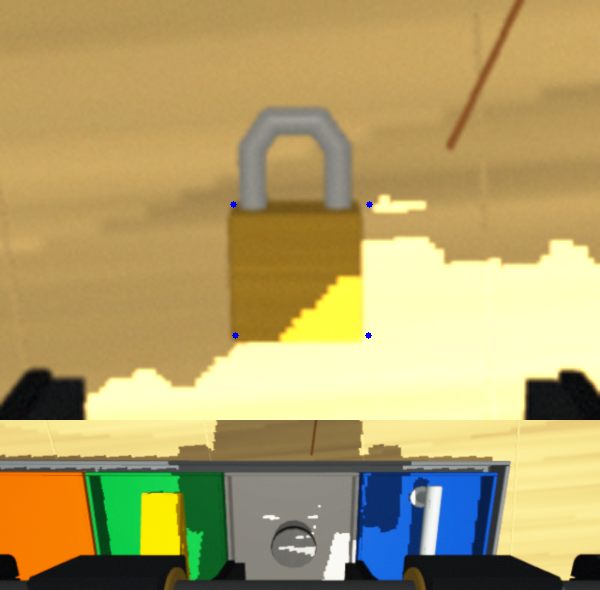

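The padlock body spans (229,207) to (364,341) in the crop, about 1.5 mm off my estimate and with the same yaw. The post stands upright in the white pocket. I'll grip the padlock.

Request:
drive_tool --deltas '[[[-0.7, -1, 30, 0, 0, 0], [0, 0, 30, 0, 0, 0], [0, 0, 30, 0, 0, 0], [0, 0, 20, 0, 0, 0], [0, 0, 10.5, 0, 0, 0], [0, 0, 0, 0, 0, 0], [0, 0, 0, 0, 0, 0]]]'

```text
time: 25.58
position: [0.4197, -0.2087, 0.0269]
tool_rot: [0.999, -0.039, -0.0, -0.0]
ft_force: [-0.1, -0.1, -0.7]
grip_width: 0.0694
grip_force: 0.0
```

Request:
drive_tool --deltas '[[[0, 0, 0, 0, 0, 0], [0, 0, 0, 0, 0, 0], [0, 0, 0, 0, 0, 0], [0, 0, 0, 0, 0, 0], [0, 0, 0, 0, 0, 0], [0, 0, 0, 0, 0, 0], [0, 0, 0, 0, 0, 0], [0, 0, 0, 0, 0, 0]]]' --gripper 0 --squeeze 45

```text
time: 26.25
position: [0.419, -0.2095, 0.0279]
tool_rot: [0.999, -0.04, 0.0, 0.0]
ft_force: [0.0, 0.5, 4.2]
grip_width: 0.0336
grip_force: 45.0
```

Request:
drive_tool --deltas '[[[0, 0, 0, 0, 0, 0], [0, 0, -8, 0, 0, 0], [0, 0, -25, 0, 0, 0], [0, 0, -35, 0, 0, 0], [0, 0, -35, 0, 0, 0], [0, 0, -20, 0, 0, 0], [0, 0, 0, 0, 0, 0]]]'

```text
time: 26.83
position: [0.4209, -0.211, 0.1546]
tool_rot: [0.999, -0.04, 0.003, 0.003]
ft_force: [0.5, -0.7, -2.0]
grip_width: 0.0336
grip_force: 45.0
```

```bash
python3 - <<'E'
from h import *
plan(.6613,.157,.15,-.093,16)
E
```

```text
at [ 0.4209 -0.211   0.1546] yaw -0.08 d [ 0.2404  0.368  -0.0046] dyaw -0.013 w 0.0336 t 26.8333
[[13.1, -24.1, 0.3, 0, 0, 0.0008], [13.1, -24.1, 0.3, 0, 0, 0.0008], [13.1, -24.2, 0.3, 0, 0, 0.0008], [13.1, -24.2, 0.3, 0, 0, 0.0008], [13.1, -24.2, 0.3, 0, 0, 0.0008], [13.0, -24.2, 0.3, 0, 0, 0.0008], [13.0, -24.2, 0.3, 0, 0, 0.0008], [13.0, -24.2, 0.3, 0, 0, 0.0008]]
[[13.0, -24.2, 0.3, 0, 0, 0.0008], [13.0, -24.2, 0.3, 0, 0, 0.0008], [12.9, -24.2, 0.3, 0, 0, 0.0008], [12.9, -24.2, 0.3, 0, 0, 0.0008], [12.9, -24.3, 0.3, 0, 0, 0.0008], [12.9, -24.3, 0.3, 0, 0, 0.0008], [12.9, -24.3, 0.3, 0, 0, 0.0008], [12.8, -24.3, 0.3, 0, 0, 0.0008]]
```

Request:
drive_tool --deltas '[[[13, -24, 0, 0, 0, 0.0008], [13, -24, 0, 0, 0, 0.0008], [13, -24, 0, 0, 0, 0.0008], [13, -24, 0, 0, 0, 0.0008], [13, -24, 0, 0, 0, 0.0008], [13, -24, 0, 0, 0, 0.0008], [13, -24, 0, 0, 0, 0.0008], [13, -24, 0, 0, 0, 0.0008]]]'

```text
time: 27.5
position: [0.5381, -0.0254, 0.1492]
tool_rot: [0.999, -0.043, -0.001, -0.0]
ft_force: [-0.3, 0.9, -1.7]
grip_width: 0.0337
grip_force: 45.0
```

Request:
drive_tool --deltas '[[[13, -24, 0, 0, 0, 0.0008], [13, -24, 0, 0, 0, 0.0008], [13, -24, 0, 0, 0, 0.0008], [13, -24.5, 0, 0, 0, 0.0008], [13, -24.5, 0, 0, 0, 0.0008], [13, -24.5, 0, 0, 0, 0.0008], [13, -24.5, 0, 0, 0, 0.0008], [13, -24.5, 0, 0, 0, 0.0008]]]'

```text
time: 28.17
position: [0.6589, 0.1587, 0.1485]
tool_rot: [0.999, -0.047, -0.002, 0.0]
ft_force: [0.4, -0.6, -1.6]
grip_width: 0.0337
grip_force: 45.0
```

Request:
drive_tool --deltas '[[[0, 0, 0, 0, 0, 0], [0, 0, 0, 0, 0, 0], [0, 0, 0, 0, 0, 0]]]'

```text
time: 28.42
position: [0.658, 0.1572, 0.1488]
tool_rot: [0.999, -0.046, -0.002, 0.001]
ft_force: [-0.6, -0.9, -1.7]
grip_width: 0.0335
grip_force: 45.0
```

```bash
python3 - <<'E'
from h import *
plan(.6613,.157,.040,-.093,5)
E
```

```text
at [0.658  0.1572 0.1488] yaw -0.093 d [ 0.0033 -0.0002 -0.1088] dyaw -0.0 w 0.0335 t 28.4167
[[0.7, -0.0, 21.8, 0, 0, 0.0], [0.7, -0.0, 21.8, 0, 0, 0.0], [0.7, -0.0, 21.8, 0, 0, 0.0], [0.7, -0.0, 21.8, 0, 0, 0.0], [0.7, -0.0, 21.8, 0, 0, 0.0]]
```

Contact is expected at a TCP height of about 0.035.

Request:
drive_tool --deltas '[[[2, 0, 25, 0, 0, 0], [0, 0, 30, 0, 0, 0], [0, 0, 25, 0, 0, 0], [0, 0, 15, 0, 0, 0], [0, 0, 10, 0, 0, 0], [0, 0, 4, 0, 0, 0], [0, 0, 0, 0, 0, 0], [0, 0, 0, 0, 0, 0]]]'

```text
time: 29.08
position: [0.6621, 0.1569, 0.0423]
tool_rot: [0.999, -0.047, 0.001, -0.0]
ft_force: [0.9, 0.7, -1.9]
grip_width: 0.0337
grip_force: 45.0
```

Request:
drive_tool --deltas '[[[0, 0, 0.5, 0, 0, 0], [0, 0, 0, 0, 0, 0], [0, 0, 0, 0, 0, 0]]]'

```text
time: 29.33
position: [0.6623, 0.1575, 0.0422]
tool_rot: [0.999, -0.047, 0.001, -0.0]
ft_force: [0.6, -0.6, -1.4]
grip_width: 0.0336
grip_force: 45.0
```

Request:
drive_tool --deltas '[[[0, 0, 3, 0, 0, 0], [0, 0, 1.5, 0, 0, 0], [0, 0, 1, 0, 0, 0], [0, 0, 0, 0, 0, 0], [0, 0, 0, 0, 0, 0]]]'

```text
time: 29.75
position: [0.6614, 0.1574, 0.0353]
tool_rot: [0.999, -0.047, -0.0, 0.0]
ft_force: [-0.8, 1.2, -1.6]
grip_width: 0.0335
grip_force: 45.0
```

Request:
drive_tool --deltas '[[[0, 0, 0.7, 0, 0, 0], [0, 0, 0, 0, 0, 0], [0, 0, 0, 0, 0, 0]]]'

```text
time: 30.0
position: [0.6617, 0.1575, 0.035]
tool_rot: [0.999, -0.047, 0.0, -0.0]
ft_force: [0.5, 0.9, -0.9]
grip_width: 0.0333
grip_force: 45.0
```

Request:
drive_tool --deltas '[[[0, 0, 0.6, 0, 0, 0], [0, 0, 0, 0, 0, 0], [0, 0, 0, 0, 0, 0]]]'

```text
time: 30.25
position: [0.6617, 0.1574, 0.0349]
tool_rot: [0.999, -0.047, 0.0, -0.0]
ft_force: [-1.2, -0.2, 4.2]
grip_width: 0.0335
grip_force: 45.0
```

Contact. I'll release, retreat and check from the scene camera with code.

Request:
drive_tool --deltas '[[[0, 0, 0.4, 0, 0, 0], [0, 0, 0, 0, 0, 0], [0, 0, 0, 0, 0, 0], [0, 0, 0, 0, 0, 0], [0, 0, 0, 0, 0, 0], [0, 0, 0, 0, 0, 0]]]' --gripper 58

```text
time: 30.75
position: [0.6616, 0.1574, 0.0336]
tool_rot: [0.999, -0.047, -0.0, 0.0]
ft_force: [-0.3, -0.0, -0.4]
grip_width: 0.05
grip_force: 0.0
```

Request:
drive_tool --deltas '[[[0, 0, -8, 0, 0, 0], [0, 0, -25, 0, 0, 0], [0, 0, -35, 0, 0, 0], [0, 0, -40, 0, 0, 0], [0, 0, -40, 0, 0, 0], [0, 0, -30, 0, 0, 0], [0, 0, 0, 0, 0, 0], [0, 0, 0, 0, 0, 0]]]'

```text
time: 31.42
position: [0.6631, 0.1576, 0.2155]
tool_rot: [0.999, -0.046, 0.003, -0.0]
ft_force: [-1.1, -0.6, -0.1]
grip_width: 0.0502
grip_force: 0.0
```

```bash
python3 - <<'E'
from h import *
shot("wrist","w12"); plan(.66,.157,.2,-.093,1)
im=np.load("pics/w12.npz")["img"].astype(int); 
hsv=cv2.cvtColor(im.astype(np.uint8),cv2.COLOR_RGB2HSV)
# expected body outline in the image and colours in/around it
g=np.array([.6617,.1574]);u=np.array([np.cos(-.093),np.sin(-.093)]);v=np.array([-u[1],u[0]])
for nm,a,b,z in(("body",.0,.0,.029),("body far",.012,.0,.029),("shackle top",.039,0,.018),("floor L",0,.03,.007),("floor far",.055,0,.007),("beyond body",.022,0,.015)):
    x,y=w2px("w12",np.r_[g+a*u+b*v,z])[0].round().astype(int); print(nm,x,y,im[y,x] if 0<=y<400 else None, hsv[y,x])
E
```

```text
at [0.6615 0.1574 0.213 ] yaw -0.093 d [-0.0015 -0.0004 -0.013 ] dyaw 0.0 w 0.0503 t 31.4667
[[-1.5, 0.6, 13.0, 0, 0, -0.0001]]
body 314 181 [166 123  28] [ 21 212 166]
body far 314 168 [179 135  31] [ 21 211 179]
shackle top 314 137 [95 94 91] [23 11 95]
floor L 283 177 [239 119   0] [ 15 255 239]
floor far 314 120 [121  51   0] [ 13 255 121]
beyond body 314 155 [120  50   0] [ 13 255 120]
```

The pixels confirm it: brass body at (314,181), steel shackle at (314,137) and orange floor around them. I'm handing in.

```bash
python3 -c "
from rig import ticket
print(ticket.hand_in())"
```

```text
the job is handed in; nothing more can be done
None
```

All four items were set down in their pockets (chrome pull in blue, yellow stop in green, steel post in white, padlock in orange) and released; the black pull and red stop were not touched, and the job was handed in at about 31 s, with no verdict returned.

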